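# Feed a pipe to its index notch and clamp it for sawing

## Robot

A 6-joint arm with a two-finger parallel gripper is mounted at the origin on a cart in front of the work surface, level with it; the furniture and walls round the work are solid. World frame = base frame: x ahead of the robot, y to its left, z up, the work surface at z = 0. Lengths are in mm, angles in rad, forces in N, time in s.
With the tool pointing down it reaches from about 275 to 1000 mm from the base axis. Payload 8.4 kg.
Tool frame: the origin (TCP) lies between the finger pads; the fingertips stand r.tips_ahead ahead of it and the grasp point (between the pads) lies 6 mm ahead of it (r.tips_ahead is the distance from the TCP to the fingertips, in mm); z points along the fingers, y is the line along which they close (so a half turn about z gives the same grasp; the last joint's range is limited). The gripper opens to 85 mm and grips with 20 to 120 N. Pads are 22 mm wide; open, the fingers measure 114 mm over their backs; the gripper's body (76 mm by 85 mm) begins 54 mm behind the grasp point. The pads swing forward as they close: fully open they stand 13 mm farther back than shut.
Start: joints at [1.204, 0.353, 1.633, -0, 1.155, -0.002], TCP at [222.975, 583.875, 256.281] pointing down, gripper open.
Joint ranges: [-2.63, 2.63], [-0.92, 2.1], [0.06, 2.66], [-1.3, 4.44], [0, 2.69], [-3.02, 3.02]. Speed limits (rad/s): [2.22, 2.22, 2.79, 3.14, 3.14, 3.14].

## Interface

Orientations are given as [roll, pitch, yaw] about the fixed x, y, z axes, in that order (R = Rz(yaw) Ry(pitch) Rx(roll)).
In Python, from rig import r gives the robot as it stands.
- The arm moves only by the tool carry_out, never from a script. Its arguments are lists of equal length, an entry for each row: "delta_pos": the shift along the tool's x, y, z in m, a list of three; "rot": the turn, a rotation vector about the tool's x, y, z in degrees, a list of three. A call has 1 to 8 rows; each row is the pose to reach, as a shift and turn from the pose commanded when the call began, along the tool's axes at that moment; what a row does not reach only later rows make up. A row lasts 1/8 s, in which the tool goes at most 62.5 mm and 10.7 degrees, less where a joint would pass 70% of its speed; a pose out of reach is approached as far as the arm can. A call with a gripper value outside its range is refused whole. "claw" is the finger opening in m, from 0 to 0.0854, set as the call begins (left out, the last holds). The fingers move at their own pace and stop on an object; "grip_force" is the grip in N (left out, the last holds). Time passes only in rows, so rows that repeat a pose let the fingers close. It gives the time, the measured TCP pose, the force, the opening and the grip force at its end, in the units of the state.
- r.sense(): the state, without advancing time (a new reading comes with each control period).
- r.grab_frame(name): name is "side" or "top"; returns the picture (420x560x3 uint8, blue, green, red); there is no depth.
- r.camera_info(name): a dict with "fx", "fy", "cx", "cy" (pixels), "distortion" ([k1, k2, p1, p2, k3] as OpenCV has them; the pictures are not rectified), "pose" (4x4, takes a point from camera to world coordinates). Camera axes: x right, y down, z forward; pixel columns grow to the right and rows downward; lengths in mm; the calibration is good to about 2 mm. A picture is of the moment at which its call begins. camera_info takes no time and is no camera call.
- r.sign_off(): hands the job in; it is judged then, once.
Trained networks look in the newest picture that a camera, given by its name, has taken for a name from the list of things; names that differ only in an ending like _2 or _b are one class to them, and where a whole thing is asked for, a point or a joint stands for the part that bears it (a point fixed in the world has none). Each returns a list of dicts, best first, with "p" (0 to 1); they miss things now and then, are a little off and sometimes report something else, mostly with a low value. They report only what shows in the picture. A call takes as long as a camera call.
- r.recognise(thing, camera): "box" ([left, top, right, bottom] in pixels, round what is visible of it).
- r.cut_out(thing, camera): "mask" (420x560 bool, what is visible of it) and "box" ([left, top, right, bottom] in pixels, round what is visible of it).
The state is a dict: "clock": time; "qpos": joint angles; "qvel": joint speeds; "joint_efforts": joint torques, N m; "eef_pos": TCP position; "tcp_rot": TCP orientation; "contact_force": force on the tool from outside, world axes, zero at the start; "wrist_torque": the same for the moment, N m; "opening": opening from 0.0 (shut) to 1.0 (fully open); "grasp_force": force on a finger pad.
Only numpy, scipy, OpenCV 4.12 (cv2) and the standard library are available. Lean on these libraries where they do the work, as an engineer would, in place of code of your own. Each camera call takes 0.05 s, during which the arm holds its last target. There are 200 camera calls.

## Task

Get the brass pipe in the cut-off jig ready for sawing: with the fingertips, push the feed stop from behind along its rail towards the saw guide, driving the pipe ahead of it, until its spring plunger clicks into the middle one of the rail's three notches, and do not run on past that notch, because the stop cannot draw the pipe back. Then press the hold-down lever right down onto the pipe and come away. Only push and press: do not take the stop or the lever between the fingers, do not touch the pipe itself, and leave the parts lying round the jig where they are.

Things in the scene. Friction and masses are not known exactly. Their poses are not given: they have to be found in the camera images.
- cutoff_jig: Pipe cut-off jig fixed to the worktop: aluminium base plate 130 x 410 x 10 mm (y = -250 to 160 mm) with a steel V trough, a notched rail behind it, a saw guide and a hold-down lever. Origin on the worktop below the pipe's axis; +y runs along trough and rail towards the saw guide, +x from the robot's side to the rail, z up. The trough reaches from y = -140 to 130 mm, 30 mm high.
- saw_slot (a point): Saw guide: four steel posts, 68 mm high, two on each side of the trough (30 mm from the pipe's axis) with the saw slot between them. This point lies on the pipe's axis in the slot, at y = 105 mm in the jig's frame.
- middle_notch (a point): The middle notch, at its mouth: x = 45, y = -110, z = 45 mm in the jig's frame. The rail is a steel bar 14 mm wide along x = 45 mm, from y = -245 to -15 mm, top 45 mm above the worktop. Its three V notches are 11 mm wide, 5.5 mm deep and 30 mm apart (y = -140, -110, -80 mm).
- feed_stop (a joint): How far the feed stop has been pushed towards the saw guide (+y of the jig), in m, 0 to 0.150; starts at 0 to 0.045. Its plunger drops into the notches at 0.065, 0.095 (middle) and 0.125. Sliding takes about 3 N, with the pipe about 6 N, and it stays where it is left; pushing it up out of a notch takes about 14 N, and within about 3 mm of a notch the spring draws it in and centres it.
- push_plate (a point): The place to push the feed stop: middle of the back of its upright steel push plate, 64 mm above the worktop, facing -y of the jig. The plate is 58 mm wide (jig x), from 38 to 84 mm above the worktop; the rail (top 45 mm) runs on behind it. In the middle notch this point is at x = 36, y = -140 mm in the jig's frame. The plunger ahead of it stands up to 110 mm high.
- plunger (a joint): Height of the spring plunger (round black head on the feed stop's block), in m: about 0 when its ball is right down in a notch, 0.0038 when it rides on the rail between notches. The head is seen to drop.
- pipe: Loose brass pipe, 22 mm in diameter, 200 mm long, lying in the V trough 3 to 68 mm ahead of the feed stop's button; origin at its middle, on its axis 30 mm above the worktop, y along the pipe. Pushed home by the stop in the middle notch, its middle is at y = 30 mm in the jig's frame and it stands 25 mm out beyond the saw slot.
- stop_face (a point): Centre of the flat front of the feed stop's round steel button (18 mm across), on the pipe's axis; it pushes the pipe's end. It lies 70 mm ahead (+y of the jig) of push_plate.
- hold_down (a joint): Angle of the hold-down lever, in rad: 0 when it is down level across the pipe, growing as it is raised; starts at 0.5 to 0.75. It pivots about an axis along the jig's y, turns stiffly (about 2 N at the grip) and stays where it is left.
- hold_down_pivot (a point): Pivot of the hold-down lever, at x = 30, y = 45, z = 48.5 mm in the jig's frame. From here the lever reaches across the pipe towards the robot's side (-x of the jig).
- lever_grip (a point): Top of the lever's black round grip at its middle, 83 mm out from the pivot. The grip is 17 mm thick and 50 mm long, from 58 to 108 mm out; with the lever down its top is 57 mm above the worktop. The grip swings outwards (-x of the jig) as it goes down.
- coupler_a: Steel air coupler 29 x 83 x 28 mm lying near the jig; origin on its underside. Only stands by.
- wrench: Steel spanner 36 x 190 x 9 mm lying in front of the jig; origin on its underside. Only stands by.
- ptfe_spool: White spool of seal tape, 52 mm across, 16 mm thick, lying flat behind the jig; origin on its underside. Only stands by.
- box_brown: Small brown carton 40 x 60 x 30 mm behind the jig; origin on its underside. Only stands by.
- bushing_a: Turned steel bushing 50 mm across, 46 mm high, standing behind the jig; origin on its underside. Only stands by.
- cut_piece_a: Cut piece of brass pipe, 22 mm in diameter, 25 mm long, standing beyond the saw guide; origin on its underside. Only stands by.
- cut_piece_b: A second such cut piece, standing; origin on its underside. Only stands by.
- cut_piece_c: A third such cut piece, lying; origin on its underside. Only stands by.

How it is judged:
By the outcome, as a careful person would: the job done as asked, in the order asked, and still so for the second after the job is handed in, with the robot touching nothing.
It also fails if it takes over 51 s, if anything falls off the work surface, if the arm or the gripper's body presses on something with over 40 N, if the wrist force passes 120 N, or if a joint passes its speed limit or range.

## Working session

There is one attempt and no reset: what is moved stays moved. The work goes in short steps, Python scripts to look and compute and a tool call to move; the robot and the scene stay as the last step left them, time stands still between calls to the robot, and variables do not carry over. Pictures are saved under pics/ and viewed, at most 10 in all, crops included, and the job is handed in when it is done.

Besides the shell and the picture viewer there is one more tool, called after "Emit:" as name(argument=value, ...) on one line, values as JSON. carry_out: Moves the arm, as the interface text tells. Its arguments: {"type":"object","properties":{"delta_pos":{"type":"array","items":{"type":"array","items":{"type":"number"}}},"rot":{"type":"array","items":{"type":"array","items":{"type":"number"}}},"claw":{"type":"number"},"grip_force":{"type":"number"}},"required":["delta_pos","rot"]}

```bash
mkdir -p pics; ls; python3 - <<'E'
from rig import r
import cv2,numpy as np
s=r.sense();print({k:np.round(v,3) for k,v in s.items()},r.tips_ahead)
for c in("side","top"):
    f=r.grab_frame(c);cv2.imwrite(f"pics/{c}0.png",f)
    i=r.camera_info(c);print(c,i["fx"],i["fy"],i["cx"],i["cy"],i["distortion"],np.round(i["pose"],3).tolist())
    for t in["cutoff_jig","push_plate","pipe","lever_grip","plunger","stop_face"]:
        print(t,[(np.round(d["box"]),round(d["p"],2)) for d in r.recognise(t,c)[:2]])
E
```

```text
pics
{'clock': np.float64(0.0), 'qpos': array([ 1.204,  0.354,  1.634,  0.   ,  1.155, -0.002]), 'qvel': array([ 0.001, -0.002, -0.   ,  0.   ,  0.001, -0.   ]), 'joint_efforts': array([ 1.0000e-03, -6.0524e+01, -3.4207e+01,  0.0000e+00,  9.0000e-03,
       -0.0000e+00]), 'eef_pos': array([222.811, 583.441, 255.542]), 'tcp_rot': array([-3.14 , -0.   ,  2.777]), 'contact_force': array([-0.306,  0.622,  0.386]), 'wrist_torque': array([0.019, 0.013, 0.004]), 'grasp_force': np.float64(0.0), 'opening': np.float64(1.003)} 25.0
side 534.7586843250949 534.7586843250949 286.46660630015464 207.84305626747008 [-0.1003791  0.         0.         0.         0.       ] [[-0.935, -0.152, 0.319, 189.871], [-0.354, 0.398, -0.847, 1117.98], [0.002, -0.905, -0.426, 508.193], [0.0, 0.0, 0.0, 1.0]]
cutoff_jig [(array([232., 148., 346., 273.]), 0.61), (array([266., 189., 314., 216.]), 0.54)]
push_plate [(array([286., 146., 317., 187.]), 0.94), (array([269., 187., 310., 215.]), 0.49)]
pipe [(array([270., 195., 310., 240.]), 0.57)]
lever_grip [(array([270., 187., 310., 214.]), 0.91)]
plunger [(array([286., 148., 319., 186.]), 0.38)]
stop_face [(array([228., 150., 349., 271.]), 0.66), (array([285., 146., 320., 189.]), 0.62)]
top 484.77957659469644 484.77957659469644 277.32891807449306 210.13250742871986 [0.03283891 0.         0.         0.         0.        ] [[-0.011, -0.986, 0.164, 371.517], [-1.0, 0.008, -0.021, 240.113], [0.019, -0.164, -0.986, 1116.398], [0.0, 0.0, 0.0, 1.0]]
cutoff_jig [(array([219., 184., 395., 252.]), 0.76)]
push_plate [(array([348., 182., 385., 223.]), 0.87)]
pipe []
lever_grip [(array([262., 203., 271., 238.]), 0.65)]
plunger [(array([216., 184., 393., 253.]), 0.26), (array([204., 260., 241., 276.]), 0.24)]
stop_face [(array([350., 182., 382., 221.]), 0.76)]
```

```bash
python3 - <<'E'
import cv2
f=cv2.imread("pics/top0.png")[160:280,190:410];cv2.imwrite("pics/topc.png",cv2.resize(f,None,fx=3.6,fy=3.6,interpolation=2))
f=cv2.imread("pics/side0.png")[130:290,210:370];cv2.imwrite("pics/sidec.png",cv2.resize(f,None,fx=3.7,fy=3.7,interpolation=2))
E
```

```text
(no output)
```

View pics/topc.png

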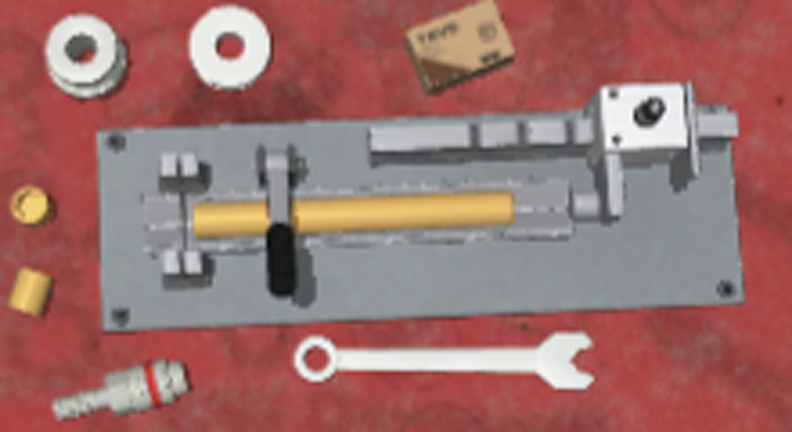

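View pics/sidec.png

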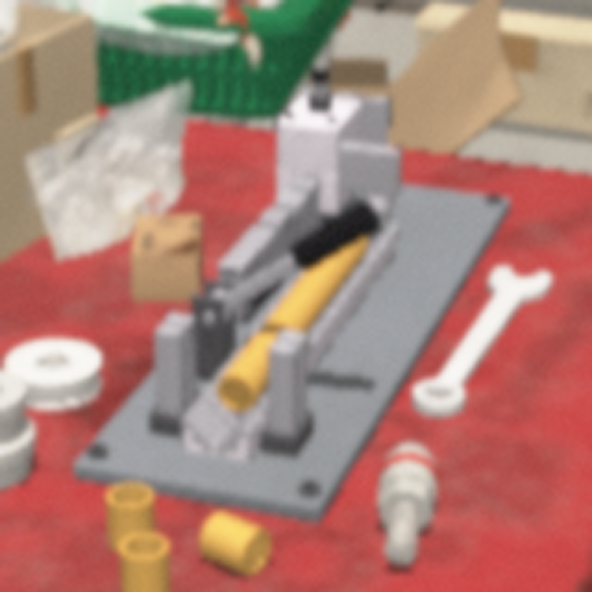

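View pics/side0.png

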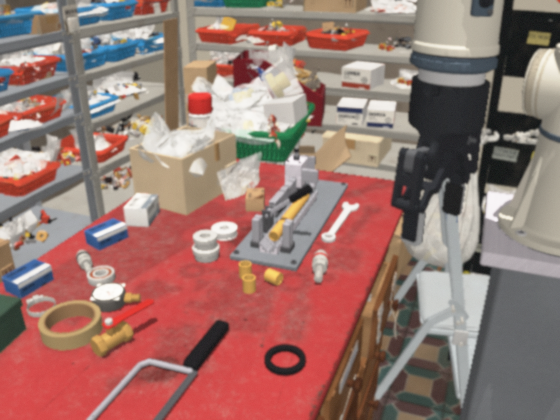

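```bash
cat > h.py <<'E'
from rig import r
import cv2,numpy as np
from scipy.optimize import least_squares
def proj(P,c):
    i=r.camera_info(c);T=np.linalg.inv(i["pose"])
    K=np.array([[i["fx"],0,i["cx"]],[0,i["fy"],i["cy"]],[0,0,1]])
    return cv2.projectPoints(np.float64(P).reshape(-1,1,3),cv2.Rodrigues(T[:3,:3])[0],T[:3,3],K,np.float64(i["distortion"]))[0][:,0]
def j2w(p,P):
    P=np.float64(P);c,s=np.cos(p[2]),np.sin(p[2])
    return np.c_[p[0]+c*P[:,0]-s*P[:,1],p[1]+s*P[:,0]+c*P[:,1],P[:,2]]
E
python3 - <<'E'
from h import *
t=lambda a:(np.float64(a)+.5)/3.6-.5+[190,160]
s=lambda a:(np.float64(a)+.5)/3.7-.5+[210,130]
JT=[[-65,160,10],[65,160,10],[-65,-250,10],[52,-15,45],[52,-245,45]]
UT=t([[103,330],[97,131],[743,301],[370,125],[738,112]])
JS=[[-65,160,10],[65,160,10],[-65,-250,10]]
US=s([[318,516],[76,468],[510,200]])
f=lambda p:np.r_[(proj(j2w(p,JT),"top")-UT).ravel(),(proj(j2w(p,JS),"side")-US).ravel()]
o=least_squares(f,[400,20,0],loss='soft_l1');print(o.x,np.round(o.fun.reshape(-1,2),1))
p=o.x
# stop travel q from plate top edges (top view) and plunger head top
q0=lambda q:[[65,-235+q,84],[7,-235+q,84]]
for q in(0,.02*1e3,45):print(q,np.round((proj(j2w(p,q0(q)),"top")-[190,160]+.5)*3.6))
for a in(.5,.6,.75):
    P=[[30-d*np.cos(a),45,48.5+d*np.sin(a)] for d in(58,108)]
    print(a,np.round((proj(j2w(p,P),"top")-[190,160]+.5)*3.6).tolist(),np.round((proj(j2w(p,P),"side")-[210,130]+.5)*3.7).tolist())
E
```

```text
[5.31343648e+02 1.96055920e+02 3.71796329e-02] [[-0.5  0.6]
 [-0.4 -0.2]
 [ 0.8  0.4]
 [ 0.2  0.8]
 [-0.6 -0. ]
 [ 0.2 -1.6]
 [-1.6 -0.7]
 [-0.4 -0.4]]
0 [[735.  79.]
 [743. 173.]]
20.0 [[702.  80.]
 [710. 175.]]
45 [[661.  82.]
 [669. 176.]]
0.5 [[280.0, 242.0], [284.0, 311.0]] [[307.0, 277.0], [389.0, 246.0]]
0.6 [[280.0, 235.0], [283.0, 300.0]] [[302.0, 267.0], [379.0, 228.0]]
0.75 [[280.0, 225.0], [283.0, 280.0]] [[292.0, 254.0], [360.0, 202.0]]
```

Emit:
carry_out(delta_pos=[[-0.04,-0.033,0],[-0.08,-0.067,0],[-0.12,-0.1,0],[-0.16,-0.133,0],[-0.2,-0.167,0],[-0.24,-0.2,0],[-0.28,-0.233,0],[-0.32,-0.267,0]], rot=[[0,0,8.4],[0,0,16.8],[0,0,25.2],[0,0,33.6],[0,0,42],[0,0,50.4],[0,0,58.8],[0,0,67]], claw=0)

```text
clock: 1.7
eef_pos: [427.4, 218.8, 256.6]
tcp_rot: [3.141, -0.0, 1.603]
contact_force: [0.2, 1.3, -0.1]
opening: 0.0
grasp_force: 0.0
```

Emit:
carry_out(delta_pos=[[-0.046,0.023,0],[-0.092,0.047,0],[-0.138,0.07,0],[-0.184,0.093,0],[-0.23,0.116,0],[-0.276,0.139,0.02],[-0.276,0.139,0.07],[-0.276,0.139,0.12]], rot=[[0,0,0],[0,0,0],[0,0,0],[0,0,0],[0,0,0],[0,0,0],[0,0,0],[0,0,0]])

```text
clock: 2.7
eef_pos: [576.2, -51.4, 135.3]
tcp_rot: [3.14, 0.0, 1.606]
contact_force: [0.6, 0.4, 0.0]
opening: 0.002
grasp_force: 0.0
```

```bash
python3 - <<'E'
from h import *
s=r.sense();print(r.tips_ahead,np.round(s["eef_pos"],1),np.round(s["tcp_rot"],3),s["clock"],s["contact_force"])
f=[]
for c,(x,y),k in(("top",(190,160),3.6),("side",(210,130),3.6)):
    g=r.grab_frame(c)[y:y+130,x:x+110 if c=="side" else x+230];f.append(cv2.resize(g,None,fx=2.3,fy=2.3,interpolation=2))
cv2.imwrite("pics/b.png",np.hstack(f))
E
```

```text
25.0 [576.2 -51.4 135.3] [3.14  0.    1.606] 2.7 [0.61763417 0.37593554 0.00298637]
```

View pics/b.png

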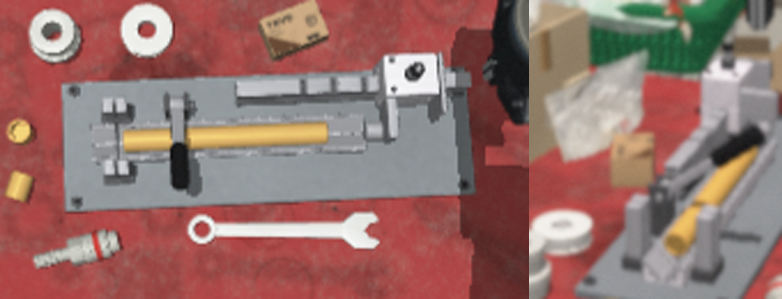

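Emit:
carry_out(delta_pos=[[0,0,0.03],[0,0,0.05],[0.01,0,0.05],[0.015,0,0.05],[0.02,0,0.05],[0.02,0,0.05]], rot=[[0,0,0],[0,0,0],[0,0,0],[0,0,0],[0,0,0],[0,0,0]])

```text
clock: 3.55
eef_pos: [575.4, -30.0, 87.2]
tcp_rot: [3.14, 0.0, 1.608]
contact_force: [0.2, 0.5, 0.2]
opening: 0.0
grasp_force: 0.0
```

Emit:
carry_out(delta_pos=[[0.003,0,0],[0.006,0,0],[0.009,0,0],[0.012,0,0]], rot=[[0,0,0],[0,0,0],[0,0,0],[0,0,0]])

```text
clock: 4.05
eef_pos: [574.6, -18.8, 86.3]
tcp_rot: [3.142, 0.001, 1.608]
contact_force: [-0.0, -4.2, 0.8]
opening: -0.002
grasp_force: 2.2
```

Emit:
carry_out(delta_pos=[[0.003,0,0],[0.006,0,0],[0.008,0,0],[0.01,0,0]], rot=[[0,0,0],[0,0,0],[0,0,0],[0,0,0]])

```text
clock: 4.55
eef_pos: [574.1, -8.2, 86.3]
tcp_rot: [3.142, -0.0, 1.607]
contact_force: [-0.8, -2.7, 2.0]
opening: -0.001
grasp_force: 1.6
```

Emit:
carry_out(delta_pos=[[0.003,0,0],[0.006,0,0],[0.009,0,0],[0.012,0,0],[0.015,0,0],[0.018,0,0]], rot=[[0,0,0],[0,0,0],[0,0,0],[0,0,0],[0,0,0],[0,0,0]])

```text
clock: 5.3
eef_pos: [573.5, 9.7, 86.3]
tcp_rot: [3.141, -0.0, 1.607]
contact_force: [-0.3, -5.6, 1.7]
opening: 0.004
grasp_force: 2.4
```

Emit:
carry_out(delta_pos=[[0.001,0,0],[0.002,0,0]], rot=[[0,0,0],[0,0,0]])

```text
clock: 5.55
eef_pos: [573.2, 12.0, 86.1]
tcp_rot: [-3.141, -0.0, 1.607]
contact_force: [-0.2, -0.5, -0.3]
opening: 0.003
grasp_force: 0.4
```

Emit:
carry_out(delta_pos=[[0.001,0,0],[0.002,0,0]], rot=[[0,0,0],[0,0,0]])

```text
clock: 5.8
eef_pos: [573.3, 13.7, 86.2]
tcp_rot: [-3.141, -0.0, 1.607]
contact_force: [0.5, 0.2, 0.0]
opening: 0.001
grasp_force: 0.0
```

Emit:
carry_out(delta_pos=[[0.001,0,0],[0.002,0,0]], rot=[[0,0,0],[0,0,0]])

```text
clock: 6.05
eef_pos: [573.3, 15.5, 86.3]
tcp_rot: [-3.142, 0.0, 1.607]
contact_force: [0.1, -1.7, -0.2]
opening: 0.001
grasp_force: 0.5
```

Emit:
carry_out(delta_pos=[[0.001,0,0],[0.002,0,0]], rot=[[0,0,0],[0,0,0]])

```text
clock: 6.3
eef_pos: [573.3, 16.3, 86.3]
tcp_rot: [3.142, 0.002, 1.608]
contact_force: [0.5, -12.4, 0.6]
opening: 0.003
grasp_force: 6.4
```

Emit:
carry_out(delta_pos=[[0.001,0,0],[0.002,0,0],[0.004,0,0],[0.006,0,0]], rot=[[0,0,0],[0,0,0],[0,0,0],[0,0,0]])

```text
clock: 6.8
eef_pos: [573.1, 21.1, 86.4]
tcp_rot: [3.141, 0.003, 1.608]
contact_force: [-0.5, -10.4, 0.1]
opening: 0.0
grasp_force: 5.4
```

Emit:
carry_out(delta_pos=[[0.002,0,0],[0.004,0,0],[0.006,0,0],[0.008,0,0]], rot=[[0,0,0],[0,0,0],[0,0,0],[0,0,0]])

```text
clock: 7.3
eef_pos: [572.7, 31.2, 86.3]
tcp_rot: [3.142, 0.0, 1.607]
contact_force: [1.1, -6.1, 0.7]
opening: 0.002
grasp_force: 2.6
```

Emit:
carry_out(delta_pos=[[0.002,0,0],[0.004,0,0],[0.006,0,0],[0.007,0,0],[0.008,0,0]], rot=[[0,0,0],[0,0,0],[0,0,0],[0,0,0],[0,0,0]])

```text
clock: 7.92
eef_pos: [572.4, 39.7, 86.3]
tcp_rot: [3.142, -0.0, 1.607]
contact_force: [0.6, -3.3, -0.6]
opening: 0.005
grasp_force: 1.5
```

Emit:
carry_out(delta_pos=[[0.0005,0,0],[0.001,0,0]], rot=[[0,0,0],[0,0,0]])

```text
clock: 8.18
eef_pos: [572.4, 40.7, 86.3]
tcp_rot: [3.142, -0.0, 1.607]
contact_force: [0.2, -1.2, -0.3]
opening: 0.001
grasp_force: 0.9
```

Emit:
carry_out(delta_pos=[[0.0005,0,0],[0.001,0,0]], rot=[[0,0,0],[0,0,0]])

```text
clock: 8.43
eef_pos: [572.3, 41.6, 86.3]
tcp_rot: [3.142, -0.0, 1.607]
contact_force: [-0.1, -2.3, -0.1]
opening: 0.001
grasp_force: 1.0
```

Emit:
carry_out(delta_pos=[[0.0005,0,0],[0.001,0,0]], rot=[[0,0,0],[0,0,0]])

```text
clock: 8.68
eef_pos: [572.3, 42.5, 86.3]
tcp_rot: [-3.142, -0.0, 1.607]
contact_force: [0.6, -1.9, -0.3]
opening: -0.002
grasp_force: 0.9
```

```bash
python3 - <<'E'
from h import *
s=r.sense();print(np.round(s["eef_pos"],1),s["clock"],s["contact_force"])
f=[]
for c,(x,y) in(("top",(205,170)),("side",(230,130))):
    g=r.grab_frame(c)[y:y+110,x:x+95 if c=="side" else x+190];f.append(cv2.resize(g,None,fx=2.7,fy=2.7,interpolation=2))
cv2.imwrite("pics/c.png",np.hstack(f))
E
```

```text
[572.3  42.5  86.3] 8.675 [ 0.56063522 -1.89340387 -0.32184704]
```

View pics/c.png

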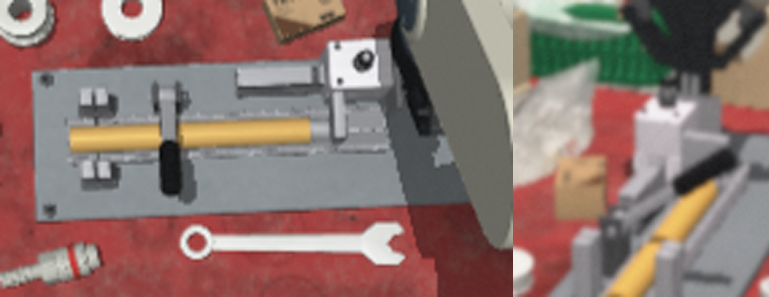

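Emit:
carry_out(delta_pos=[[0.0005,0,0],[0.001,0,0]], rot=[[0,0,0],[0,0,0]])

```text
clock: 9.02
eef_pos: [572.3, 43.5, 86.3]
tcp_rot: [3.142, -0.0, 1.607]
contact_force: [0.2, -0.6, -0.0]
opening: -0.001
grasp_force: 0.3
```

Emit:
carry_out(delta_pos=[[0.0005,0,0],[0.001,0,0]], rot=[[0,0,0],[0,0,0]])

```text
clock: 9.28
eef_pos: [572.2, 44.5, 86.3]
tcp_rot: [-3.142, -0.0, 1.607]
contact_force: [-0.1, -1.3, 0.0]
opening: 0.001
grasp_force: 0.6
```

Emit:
carry_out(delta_pos=[[0.0005,0,0],[0.0005,0,0]], rot=[[0,0,0],[0,0,0]])

```text
clock: 9.52
eef_pos: [572.1, 45.1, 86.3]
tcp_rot: [-3.141, -0.0, 1.607]
contact_force: [1.1, -0.1, -1.1]
opening: -0.001
grasp_force: 0.0
```

Emit:
carry_out(delta_pos=[[0.0005,0,0],[0.0005,0,0]], rot=[[0,0,0],[0,0,0]])

```text
clock: 9.78
eef_pos: [572.0, 45.5, 86.2]
tcp_rot: [-3.141, -0.0, 1.607]
contact_force: [0.2, 0.5, 0.7]
opening: -0.003
grasp_force: 0.2
```

Emit:
carry_out(delta_pos=[[0.0005,0,0],[0.0005,0,0]], rot=[[0,0,0],[0,0,0]])

```text
clock: 10.02
eef_pos: [572.1, 45.8, 86.3]
tcp_rot: [-3.141, 0.0, 1.608]
contact_force: [-0.2, -2.5, 0.6]
opening: -0.001
grasp_force: 1.6
```

Emit:
carry_out(delta_pos=[[0.0005,0,0],[0.0005,0,0]], rot=[[0,0,0],[0,0,0]])

```text
clock: 10.28
eef_pos: [572.0, 46.0, 86.3]
tcp_rot: [-3.141, 0.001, 1.608]
contact_force: [-0.5, -5.5, 0.6]
opening: -0.003
grasp_force: 2.9
```

Emit:
carry_out(delta_pos=[[-0.01,0,0],[-0.03,0,0],[-0.04,0,-0.01],[-0.04,0,-0.06],[-0.04,0,-0.11],[0.0,-0.02,-0.13],[0.04,-0.04,-0.13],[0.09,-0.06,-0.13]], rot=[[0,0,0],[0,0,0],[0,0,0],[0,0,0],[0,0,0],[0,0,0],[0,0,0],[0,0,0]])

```text
clock: 11.28
eef_pos: [508.7, 134.4, 217.6]
tcp_rot: [3.14, -0.001, 1.605]
contact_force: [0.4, 0.1, 0.0]
opening: 0.005
grasp_force: 0.0
```

Emit:
carry_out(delta_pos=[[0.05,-0.01,0],[0.1,-0.02,0],[0.107,-0.022,0],[0.107,-0.022,0]], rot=[[0,0,0],[0,0,0],[0,0,0],[0,0,0]])

```text
clock: 11.78
eef_pos: [483.1, 240.1, 216.7]
tcp_rot: [3.141, 0.0, 1.608]
contact_force: [-0.6, -0.8, 0.3]
opening: -0.0
grasp_force: 0.0
```

```bash
python3 - <<'E'
from h import *
s=r.sense();print(np.round(s["eef_pos"],1),s["clock"],s["contact_force"])
p=[531.34,196.06,.0372]
print("tcp jig->",j2w(p,[[-45,45,0],[-55,45,0]]))
f=[]
for c,(x,y) in(("top",(205,170)),("side",(230,130))):
    g=r.grab_frame(c)[y:y+130,x:x+125 if c=="side" else x+190];f.append(cv2.resize(g,None,fx=2.5,fy=2.5,interpolation=2))
cv2.imwrite("pics/d.png",np.hstack(f))
E
```

```text
[483.1 240.1 216.7] 11.775 [-0.62123496 -0.82002973  0.31058051]
tcp jig-> [[484.69751887 239.35525326   0.        ]
 [474.70443728 238.98333905   0.        ]]
```

View pics/d.png

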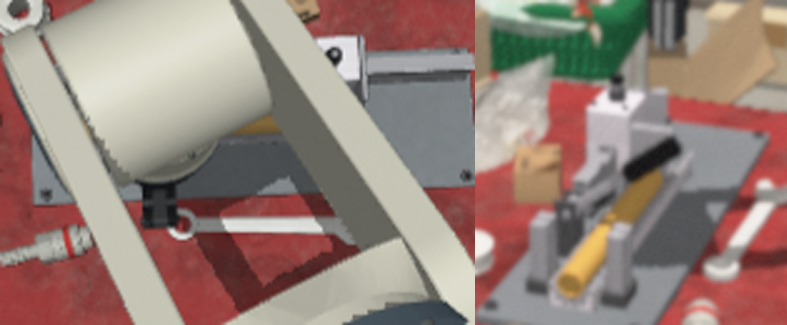

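Emit:
carry_out(delta_pos=[[0,0,0.04],[0,0,0.07],[0,0,0.08],[0,-0.001,0.085],[0,-0.002,0.09],[0,-0.003,0.095],[0,-0.004,0.1],[0,-0.005,0.105]], rot=[[0,0,0],[0,0,0],[0,0,0],[0,0,0],[0,0,0],[0,0,0],[0,0,0],[0,0,0]])

```text
clock: 12.88
eef_pos: [477.9, 240.3, 111.2]
tcp_rot: [3.141, -0.0, 1.608]
contact_force: [-0.5, -0.1, 1.6]
opening: -0.004
grasp_force: 0.6
```

Emit:
carry_out(delta_pos=[[0,-0.001,0.005],[0,-0.002,0.01],[0,-0.003,0.015],[0,-0.004,0.02],[0,-0.005,0.024]], rot=[[0,0,0],[0,0,0],[0,0,0],[0,0,0],[0,0,0]])

```text
clock: 13.5
eef_pos: [473.0, 240.0, 87.0]
tcp_rot: [3.141, -0.0, 1.608]
contact_force: [0.6, -1.2, 0.8]
opening: -0.002
grasp_force: 0.6
```

Emit:
carry_out(delta_pos=[[0,0,0.001],[0,0,0.002],[0,0,0.003]], rot=[[0,0,0],[0,0,0],[0,0,0]])

```text
clock: 13.88
eef_pos: [472.9, 240.0, 84.3]
tcp_rot: [-3.141, 0.0, 1.607]
contact_force: [-1.1, 0.7, 0.6]
opening: -0.0
grasp_force: 0.5
```

Continue until the force rises.

Emit:
carry_out(delta_pos=[[0,0,0.001],[0,0,0.002],[0,0,0.002]], rot=[[0,0,0],[0,0,0],[0,0,0]])

```text
clock: 14.25
eef_pos: [472.9, 240.0, 82.3]
tcp_rot: [-3.141, 0.0, 1.607]
contact_force: [-1.3, -0.4, 0.8]
opening: -0.003
grasp_force: 0.9
```

Emit:
carry_out(delta_pos=[[0,0,0.001],[0,0,0.001]], rot=[[0,0,0],[0,0,0]])

```text
clock: 14.5
eef_pos: [472.9, 240.0, 81.6]
tcp_rot: [-3.141, 0.0, 1.607]
contact_force: [-3.2, 0.1, 6.5]
opening: 0.0
grasp_force: 3.4
```

Emit:
carry_out(delta_pos=[[0,0,0.001],[0,0,0.001]], rot=[[0,0,0],[0,0,0]])

```text
clock: 14.75
eef_pos: [472.9, 240.0, 81.0]
tcp_rot: [-3.141, -0.0, 1.607]
contact_force: [-4.4, -0.5, 11.5]
opening: -0.002
grasp_force: 6.2
```

Emit:
carry_out(delta_pos=[[0,0,-0.005],[0,0,-0.03],[0,0,-0.08],[0,0,-0.13],[0.05,0,-0.17],[0.1,-0.02,-0.17],[0.15,-0.04,-0.17],[0.2,-0.06,-0.17]], rot=[[0,0,0],[0,0,0],[0,0,0],[0,0,0],[0,0,0],[0,0,0],[0,0,0],[0,0,0]])

```text
clock: 15.75
eef_pos: [405.1, 439.2, 250.5]
tcp_rot: [3.141, -0.0, 1.607]
contact_force: [1.1, -0.1, -0.0]
opening: -0.006
grasp_force: 0.0
```

Emit:
carry_out(delta_pos=[[0.05,-0.03,0],[0.1,-0.06,0],[0.15,-0.09,0],[0.15,-0.1,0]], rot=[[0,0,0],[0,0,0],[0,0,0],[0,0,0]])

```text
clock: 16.25
eef_pos: [298.2, 586.7, 249.8]
tcp_rot: [-3.142, -0.001, 1.611]
contact_force: [0.9, -0.7, -0.3]
opening: -0.0
grasp_force: 0.0
```

```bash
python3 - <<'E'
from h import *
s=r.sense();print(np.round(s["eef_pos"],1),s["clock"],s["contact_force"])
p=[531.34,196.06,.0372]
f=[]
for c,(x,y) in(("top",(205,170)),("side",(230,130))):
    g=r.grab_frame(c)
    pts=proj(j2w(p,[[0,130,41],[0,-70,41],[65,-140,84],[7,-140,84],[-28,45,57],[-78,45,57]]),c)
    g=cv2.resize(g[y:y+130,x:x+125 if c=="side" else x+190],None,fx=2.5,fy=2.5,interpolation=2)
    for q in pts: cv2.circle(g,tuple(np.int32((q-[x,y]+.5)*2.5)),2,(0,255,0),-1)
    f.append(g)
cv2.imwrite("pics/e.png",np.hstack(f))
E
```

```text
[298.2 586.7 249.8] 16.25 [ 0.93096559 -0.71164084 -0.27575134]
```

View pics/e.png

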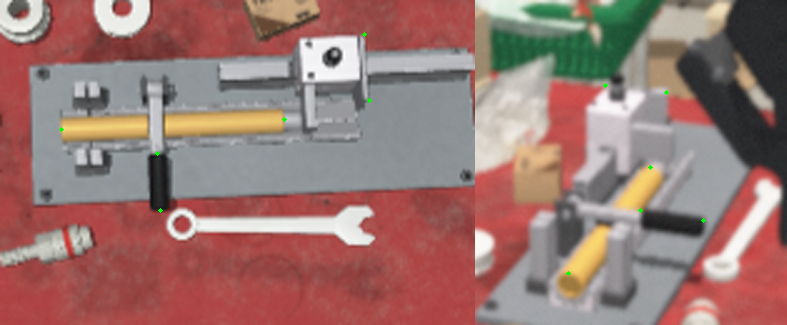

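The picture matches the prediction: the pipe ends fall at top-view crop (62,129) and (284,119), the push plate is at its middle-notch position, the lever is level at (160,210), and nothing else has moved.

```bash
python3 -c "
from rig import r
print(r.sign_off())"
```

```text
the job is handed in; nothing more can be done
None
```

The job is handed in at about 16 s: the feed stop sits in the middle notch with the pipe pushed home, the hold-down lever is pressed right down, and the arm is clear; the last pictures and the push forces agree with this.

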